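Bring the lidded jar to the front of the display turntable

TASK

In the glass shop, pull the display stand's tray out fully to its stop by its pull bar. Then take the turntable's central knob between the fingers, turn it until the lidded jar stands at the front, in line with the pointer at the middle of the tray's front panel, and finish while still gripping the knob, holding the turntable still there with the tray fully out. Leave the loose pieces around the stand where they are.

Things in the scene. Friction and masses are not known exactly. Their poses are not given: they have to be found in the camera images.
- stand: White display stand, fixed: a roofed box 200 deep, 270 wide, 215 high, open at the front, out of which a tray slides. Lengths here are mm. Origin on the table surface under the middle of its roof's front edge; x points rearwards into the stand, so its front is -x; z up. The tray slides out along -x.
- tray (a joint): Travel of the pull-out tray, m: 0 pushed in, 0.16 fully out at its stop. About 2.5 N of friction plus 6 N s/m; it stays where it is left. White, 240 mm wide at its front panel, whose top is 62 mm above the table.
- tray_handle (a point): Middle of the tray's steel pull bar: round, 12 dia, 100 long, level along the stand's y, 45 above the table. It stands 48 out from the front panel: 42 mm gap behind the bar, so open the fingers only part-way (25 to 40 mm) to fit the rear one in. Pushed in, it is 78 in front of the roof edge, nothing above it.
- turntable (a joint): Turntable angle, rad, no stops: 0 = lidded jar at the front spot; grows anticlockwise from above. Turns freely (0.02 N m friction), stays where left. Wooden plate on the tray, 190 dia, 12 thick, top 76 above the table, upright axis through the knob. Five glass pieces are fixed on it, 64 from the axis, 72 degrees apart.
- jar (a point): Foot of the lidded jar, on its axis, 76 above the table. Glass, 46 dia, 65 high (top 141 above the table): the tallest of the five on the plate and the only one with a lid and ball finial. The others are two low open bowls, a low dome and a small open beaker, 18 to 34 high. All are fixed to the plate.
- front_spot (a point): Where the jar's axis belongs; a point of the tray, not turning with the plate: 76 above the table, 64 from the turntable's axis straight towards the pull bar's middle. A small dark pointer on the middle of the tray's front panel is in line with it.
- knob_grip (a point): Middle of the turntable's steel knob, on the turning axis, 173 above the table: upright cylinder, 34 dia, 32 high (157 to 189 above the table), on a post 16 dia, fixed to the plate; grip it from above at any yaw. Tray pushed in: 75 behind the roof's front edge, under the roof. Tray fully out: 85 in front of that edge, free.
- bowl_large: Bystander: loose blue ceramic bowl, 100 dia x 45 high (mm); origin at the centre of its underside. To be left alone.
- bowl_small: Bystander: loose green glass bowl, 76 dia x 32 high (mm); origin at the centre of its underside. To be left alone.
- paperweight: Bystander: loose amber glass dome, 72 dia x 41 high (mm); origin at the centre of its underside. To be left alone.
- vase: Bystander: loose blue ceramic bottle vase, 68 dia x 105 high (mm); origin at the centre of its underside. To be left alone.
- boat: Bystander: loose glass boat, about 190 long, 34 wide, 40 high, long axis x (mm); origin at the centre of its underside. To be left alone.
- gift_box: Bystander: closed cardboard gift box, 100 x 100 x 50 high (mm); origin at the centre of its underside. To be left alone.
- brush: Bystander: dusting brush, about 200 long, lying along its own x (mm); origin at the middle of it, on its underside. To be left alone.

How it is judged:
By the outcome, as a careful person would: the job done as asked, in the order asked, and still so for the second after the job is handed in, while the arm keeps its last pose, push and grip.
It also fails if it takes over 64 s, if anything falls off the work surface, if the arm or the gripper's body presses on something with over 40 N, if the wrist force passes 120 N, or if a joint passes its speed limit or range.

ROBOT

A 6-joint arm with a two-finger parallel gripper is mounted at the origin on the work surface. World frame = base frame: x ahead of the robot, y to its left, z up, the work surface at z = 0. Lengths are in m, angles in rad, forces in N, time in s.
With the tool pointing down it reaches from about 0.25 to 0.725 m from the base axis. Payload 4 kg.
Tool frame: the origin (TCP) lies between the finger pads, 19 mm behind the fingertips; this is the grasp point; z points along the fingers, y is the line along which they close (so a half turn about z gives the same grasp; the last joint's range is limited). The gripper opens to 85 mm and grips with 20 to 120 N. Pads are 22 mm wide; open, the fingers measure 114 mm over their backs; the gripper's body (76 mm by 85 mm) begins 54 mm behind the grasp point. The pads swing forward as they close: fully open they stand 13 mm farther back than shut.
Start: joints at [-1.277, 0.241, 0.005, 1.335, 0, 1.571], TCP at [0.145, -0.479, 0.25] pointing down, gripper open.
Joint ranges: [-2.72, 2.72], [-1.05, 1.87], [-1.09, 1.28], [-1.99, 2.15], [-1.42, 1.44], [-3.14, 3.14]. Speed limits (rad/s): [2.79, 2.79, 3.14, 3.14, 3.14, 3.14].

INTERFACE

Orientations are given as a unit quaternion [x, y, z, w].
In Python, from plant import state, imaging, workorder gives the robot as it stands.
- The arm moves only by the shell command python3 -m inch 'ROWS' [OPENING]. ROWS is JSON, a list of rows, each a list of 6 numbers: the shift along the world's x, y, z in m, then the turn, a rotation vector about the world's x, y, z in degrees. In form: [[tx, ty, tz, rx, ry, rz], ...]. A call has 1 to 12 rows; each row is the pose to reach, as a shift and turn from the pose commanded when the call began; what a row does not reach only later rows make up. A row lasts 1/8 s, in which the tool goes at most 62.5 mm and 10.7 degrees, less where a joint would pass 70% of its speed; a pose out of reach is approached as far as the arm can. A call with a gripper value outside its range is refused whole. OPENING is the opening, from -1 (shut) to 1 (fully open), set as the call begins (- or left out, the last holds). The fingers move at their own pace and stop on an object; the grip force is fixed at half the most. Time passes only in rows, so rows that repeat a pose let the fingers close. It gives the time, the measured TCP pose, the force, the opening and the grip force at its end, in the units of the state.
- state(): the state, without advancing time (a new reading comes with each control period).
- imaging.get_image(name): name is "scene" or "top" or "wrist"; returns the picture (480x640x3 uint8, blue, green, red); there is no depth.
- imaging.calibration(name): a dict with "intrinsics" (3x3 intrinsics, pixels), "distortion" ([k1, k2, p1, p2, k3] as OpenCV has them; the pictures are not rectified), "rvec" (rotation vector, rad) and "tvec" (3), from world to camera coordinates, as OpenCV has them; the wrist camera has in their place "hand_eye" (4x4, takes a point from camera to tool coordinates, whose origin is the TCP and whose axes are the flange's). Camera axes: x right, y down, z forward; pixel columns grow to the right and rows downward; lengths in m; the calibration is good to about 2 mm. A picture is of the moment at which its call begins: read the wrist's pose just before it. calibration takes no time and is no camera call.
- workorder.finish_job(): hands the job in; it is judged then, once.
The state is a dict: "time_s": time; "q": joint angles; "qvel": joint speeds; "joint_torque": joint torques, N m; "tcp_pos": TCP position; "tool_rot": TCP orientation; "wrist_force": force on the tool from outside, world axes, zero at the start; "torque": the same for the moment, N m; "opening": finger opening in m; "finger_force": force on a finger pad.
Only numpy, scipy, OpenCV 4.12 (cv2) and the standard library are available. Lean on these libraries where they do the work, as an engineer would, in place of code of your own. Each camera call takes 0.05 s, during which the arm holds its last target. There are 200 camera calls.

## Working session

There is one attempt and no reset: what is moved stays moved. The work goes in short steps, Python scripts to look and compute and a shell command to move; the robot and the scene stay as the last step left them, time stands still between calls to the robot, and variables do not carry over. Pictures are saved under pics/ and viewed, at most 10 in all, crops included, and the job is handed in when it is done.

```bash
mkdir -p pics
cat > h.py <<'E'
import numpy as np, cv2
from plant import state, imaging, workorder
def snap(n,f):
    im=imaging.get_image(n); cv2.imwrite('pics/'+f,im); return im
def cam(n):
    c=imaging.calibration(n); K=np.array(c['intrinsics'],float); d=np.array(c['distortion'],float)
    R=cv2.Rodrigues(np.array(c['rvec'],float))[0]; t=np.array(c['tvec'],float).ravel(); return K,d,R,t
def ray(n,px,z):
    K,d,R,t=cam(n); u=cv2.undistortPoints(np.array([[px]],float),K,d)[0,0]
    o=-R.T@t; v=R.T@np.array([u[0],u[1],1]); return o+v*(z-o[2])/v[2]
def proj(n,P):
    c=imaging.calibration(n); K,d,R,t=cam(n)
    return cv2.projectPoints(np.array(P,float).reshape(-1,1,3),np.array(c['rvec'],float),t,K,d)[0][:,0]
E
python3 - <<'E'
from h import *
snap('top','top0.png'); snap('scene','scene0.png'); s=state(); print(s['time_s'],s['tcp_pos'],s['tool_rot'],s['opening'])
for n in('top','scene'):
    K,d,R,t=cam(n); print(n,-R.T@t)
E
```

```text
0.1 [ 0.14463423 -0.47806936  0.24919879] [ 9.89230421e-01  1.46363559e-01 -1.46911104e-04 -9.28024937e-04] 0.08507856385211665
top [ 0.4609146  -0.01566966  1.49961457]
scene [ 0.23596625 -1.05037361  1.39307318]
```

View pics/top0.png

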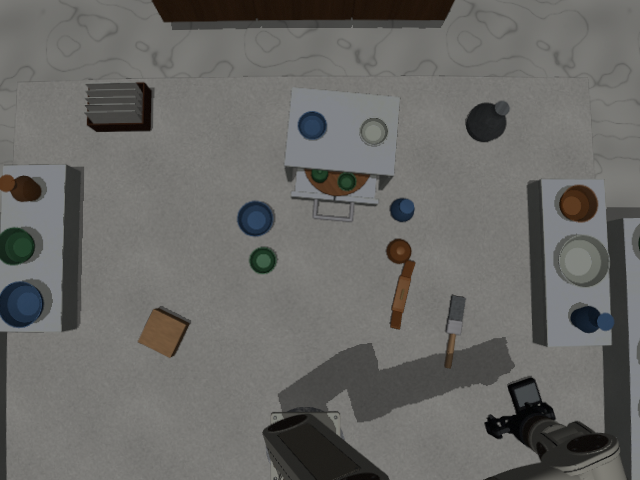

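View pics/scene0.png

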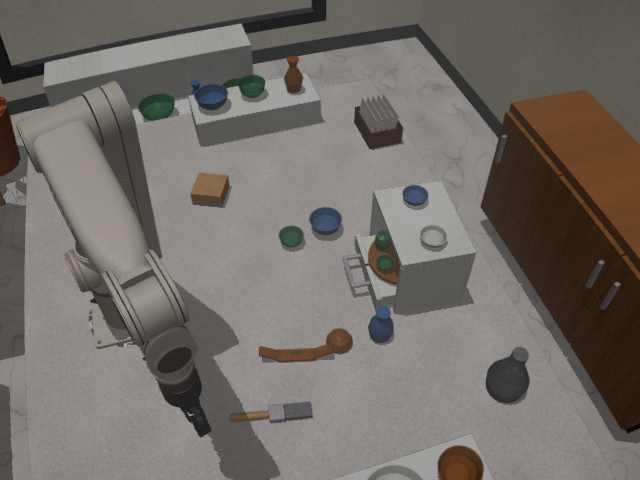

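The top view shows the stand at about px (340,130), slightly rotated. The bar is near (333,219), the vase (402,210) and the bowl (255,218). I'll enlarge that area.

Run:
```python
import cv2
im=cv2.imread('pics/top0.png')[80:230,230:430]
cv2.imwrite('pics/c0.png',cv2.resize(im,None,fx=4,fy=4,interpolation=cv2.INTER_CUBIC))
```

```text
(no output)
```

View pics/c0.png

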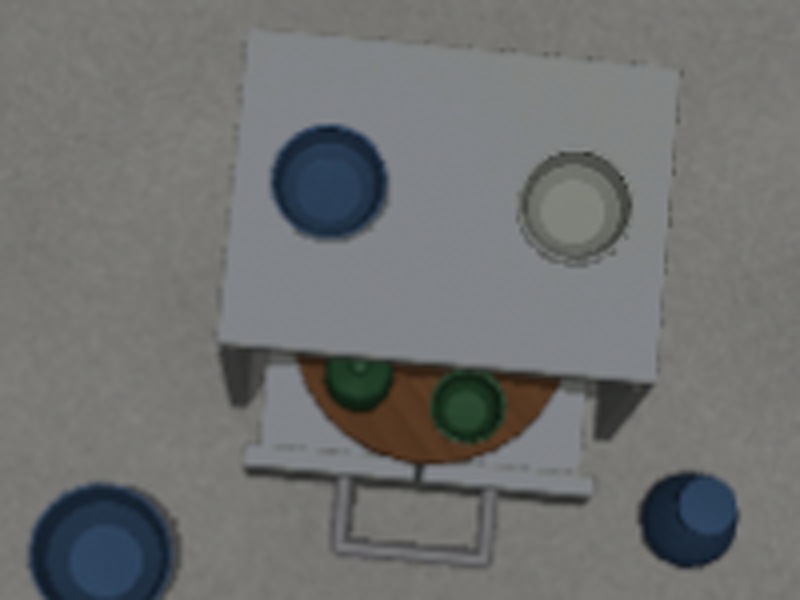

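Crop: the bar centreline runs (335,547) to (488,560), roof front corners are (221,344) and (655,382), rear corners (249,31) and (680,70), and the pointer is at (420,472). Green pieces sit at (360,375) and (467,405).

Run:
```python
from h import *
f=lambda x,y:((x+.5)/4-.5+230,(y+.5)/4-.5+80)
r=lambda x,y,z:ray('top',f(x,y),z)
P={}
for k,a in dict(barL=(335,547,.045),barR=(488,560,.045),fl=(221,344,.215),fr=(655,382,.215),rl=(249,31,.215),rr=(680,70,.215),ptr=(420,472,.062),pl=(247,465,.062),pr=(591,492,.062),bowl=(102,552,.03),vase=(690,520,.05),gl=(360,375,.1),gr=(467,405,.1)).items():
    P[k]=r(*a); print(k,P[k].round(4))
n=np.linalg.norm
print('bar',n(P['barL']-P['barR']),'roof',n(P['fl']-P['fr']),n(P['fl']-P['rl']))
for a,b in(('fl','fr'),('rl','rr'),('barL','barR'),('pl','pr')):
    v=P[a]-P[b]; print(a,'yaw',np.degrees(np.arctan2(-v[0],v[1])))
m=(P['fl']+P['fr'])/2; print('origin',m,'bar',(P['barL']+P['barR'])/2, n((m-(P['barL']+P['barR'])/2)[:2]))
s=state();print(s['tcp_pos'],cv2.Rodrigues(__import__('scipy.spatial.transform',fromlist=['R']).Rotation.from_quat(s['tool_rot']).as_matrix())[0].ravel())
print(__import__('scipy.spatial.transform',fromlist=['R']).Rotation.from_quat(s['tool_rot']).as_matrix().round(3))
```

```text
barL [ 0.6329 -0.029   0.045 ]
barR [ 0.6232 -0.1336  0.045 ]
fl [0.7378 0.0409 0.215 ]
fr [ 0.7127 -0.2235  0.215 ]
rl [0.9353 0.0231 0.215 ]
rr [ 0.9093 -0.244   0.215 ]
ptr [ 0.6817 -0.087   0.062 ]
pl [0.6873 0.0303 0.062 ]
pr [ 0.6672 -0.2029  0.062 ]
bowl [0.6324 0.1318 0.03  ]
vase [ 0.6492 -0.2721  0.05  ]
gl [ 0.7411 -0.0461  0.1   ]
gr [ 0.7204 -0.1168  0.1   ]
bar 0.10501706771449078 roof 0.26560556904454136 0.19823374982176434
fl yaw -5.425003459636221
rl yaw -5.554602953824621
barL yaw -5.303669364987865
pl yaw -4.922107591018489
origin [ 0.72528322 -0.09128092  0.215     ] bar [ 0.62804483 -0.08132886  0.045     ] 0.09774633756679588
[ 0.14463423 -0.47806936  0.24919879] [-3.10592430e+00 -4.59543221e-01  4.61262368e-04]
[[ 0.957  0.29  -0.001]
 [ 0.29  -0.957  0.002]
 [-0.    -0.002 -1.   ]]
```

```bash
python3 -m inch '[[0.043,0.035,0,0,0,6],[0.086,0.070,0,0,0,12],[0.129,0.106,0,0,0,18],[0.172,0.141,0,0,0,24],[0.215,0.177,0,0,0,30],[0.258,0.212,0,0,0,36],[0.301,0.248,0,0,0,42],[0.344,0.283,0,0,0,48],[0.387,0.319,0,0,0,54],[0.430,0.354,0,0,0,60],[0.470,0.387,0,0,0,65],[0.483,0.398,-0.03,0,0,67.7]]' -0.25
python3 -m inch '[[0,0,-0.04,0,0,0],[0,0,-0.06,0,0,0],[0,0,-0.06,0,0,0],[0,0,-0.06,0,0,0]]'
python3 - <<'E'
from h import *
s=state(); print(s['tcp_pos'],s['q'],s['opening']); im=snap('wrist','w1.png')
from scipy.spatial.transform import Rotation as Ro
c=imaging.calibration('wrist'); H=np.array(c['hand_eye']); T=np.eye(4); T[:3,:3]=Ro.from_quat(s['tool_rot']).as_matrix(); T[:3,3]=s['tcp_pos']
print((T@H)[:3].round(3))
E
```

```text
time_s: 1.6
tcp_pos: [0.6313, -0.0781, 0.2211]
tool_rot: [0.738, 0.674, 0.002, 0.002]
wrist_force: [-0.3, -0.3, -0.3]
opening: 0.0323
finger_force: 0.0
time_s: 2.1
tcp_pos: [0.6283, -0.0807, 0.1609]
tool_rot: [0.74, 0.673, 0.0, 0.0]
wrist_force: [-0.2, 0.0, 0.1]
opening: 0.0324
finger_force: 0.0
[ 0.62825604 -0.08071109  0.16085063] [-1.27762025e-01  5.51386080e-01  2.35888568e-01  1.25418227e+00
 -1.46948329e-05  1.53856920e+00] 0.03235768086990277
[[ 0.995 -0.092 -0.024  0.635]
 [-0.095 -0.956 -0.277 -0.012]
 [ 0.002  0.278 -0.961  0.285]]
```

View pics/w1.png

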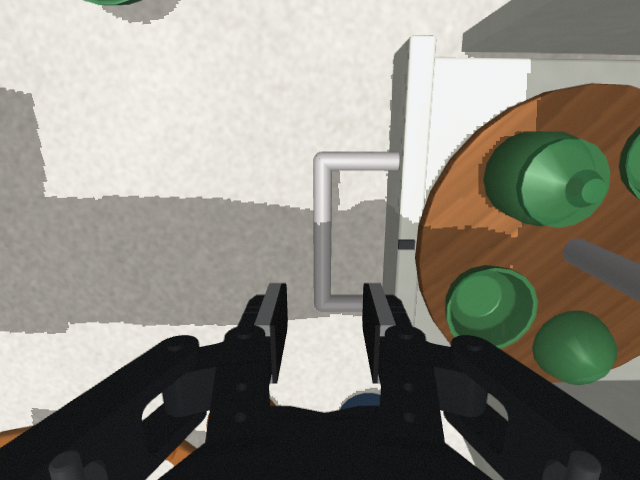

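The wrist view shows the bar centreline at column 322, rows 155–303, and the pointer at (406,244). The lidded jar is at about (565,185), which is the left of the two front pieces. Cross-checking.

```bash
cat >> h.py <<'E'
from scipy.spatial.transform import Rotation as Ro
def wT(s=None):
    s=s or state(); H=np.array(imaging.calibration('wrist')['hand_eye']); T=np.eye(4); T[:3,:3]=Ro.from_quat(s['tool_rot']).as_matrix(); T[:3,3]=s['tcp_pos']; return T@H
def wray(T,px,z):
    c=imaging.calibration('wrist'); u=cv2.undistortPoints(np.array([[px]],float),np.array(c['intrinsics'],float),np.array(c['distortion'],float))[0,0]
    v=T[:3,:3]@np.array([u[0],u[1],1]); o=T[:3,3]; return o+v*(z-o[2])/v[2]
E
python3 - <<'E'
from h import *
T=wT()
for k,px,z in(('barL',(322,158),.045),('barR',(322,303),.045),('ptr',(406,244),.06),('jartop',(588,188),.141),('jarlid edges',(552,180),.12)): print(k,wray(T,px,z).round(4))
E
```

```text
barL [ 0.6328 -0.0291  0.045 ]
barR [ 0.6229 -0.1308  0.045 ]
ptr [ 0.6814 -0.0871  0.06  ]
jartop [ 0.7384 -0.0436  0.141 ]
jarlid edges [ 0.7364 -0.0431  0.12  ]
```

```bash
python3 -m inch '[[0,0,-0.04,0,0,0],[0,0,-0.08,0,0,0],[0,0,-0.105,0,0,0],[0,0,-0.115,0,0,0],[0,0,-0.115,0,0,0],[0,0,-0.115,0,0,0]]'
python3 -m inch '[[0,0,0,0,0,0],[0,0,0,0,0,0],[0,0,0,0,0,0],[0,0,0,0,0,0]]' -1
```

```text
time_s: 2.9
tcp_pos: [0.6291, -0.0808, 0.0469]
tool_rot: [0.74, 0.673, 0.001, 0.001]
wrist_force: [-0.7, 0.4, 0.2]
opening: 0.0322
finger_force: 0.0
time_s: 3.4
tcp_pos: [0.6284, -0.0807, 0.0466]
tool_rot: [0.74, 0.673, 0.001, 0.001]
wrist_force: [-2.0, 0.4, 5.8]
opening: 0.0097
finger_force: 58.5
```

```bash
python3 -m inch '[[-0.010,0.001,0,0,0,0],[-0.025,0.0024,0,0,0,0],[-0.040,0.0038,0,0,0,0],[-0.055,0.0052,0,0,0,0],[-0.070,0.0066,0,0,0,0],[-0.085,0.008,0,0,0,0],[-0.100,0.0094,0,0,0,0],[-0.112,0.0106,0,0,0,0],[-0.122,0.0115,0,0,0,0],[-0.130,0.0122,0,0,0,0]]'
python3 -m inch '[[-0.004,0.0004,0,0,0,0],[-0.008,0.0008,0,0,0,0],[-0.011,0.001,0,0,0,0],[-0.011,0.001,0,0,0,0],[-0.011,0.001,0,0,0,0]]'
```

```text
time_s: 4.65
tcp_pos: [0.4993, -0.0679, 0.0465]
tool_rot: [0.74, 0.673, 0.002, 0.001]
wrist_force: [3.3, 2.1, 5.6]
opening: 0.0098
finger_force: 59.9
time_s: 5.28
tcp_pos: [0.488, -0.0668, 0.0465]
tool_rot: [0.74, 0.673, 0.002, 0.001]
wrist_force: [1.5, 1.9, 8.1]
opening: 0.0102
finger_force: 60.2
```

No stop felt yet, so I'll pull a little further.

```bash
python3 -m inch '[[-0.003,0.0003,0,0,0,0],[-0.006,0.0006,0,0,0,0],[-0.006,0.0006,0,0,0,0]]'
```

```text
time_s: 5.65
tcp_pos: [0.487, -0.0667, 0.0466]
tool_rot: [0.74, 0.673, 0.005, 0.004]
wrist_force: [12.7, 1.6, -5.2]
opening: 0.0101
finger_force: 59.0
```

```bash
python3 -m inch '[[0.005,-0.0005,0,0,0,0],[0.005,-0.0005,0,0,0,0]]'
python3 -m inch '[[0,0,0,0,0,0],[0,0,0,0,0,0],[0,0,0,0,0,0],[0,0,0.05,0,0,0],[0,0,0.10,0,0,0],[0,0,0.16,0,0,0],[0,0,0.22,0,0,0],[0,0,0.22,0,0,0],[0,0,0.22,0,0,0]]' -0.25
python3 - <<'E'
from h import *
T=wT(); s=state(); print(s['tcp_pos'],s['q']); im=snap('wrist','w2.png'); t=snap('top','t2.png')
w=cv2.resize(t[100:280,230:430],(600,540),interpolation=cv2.INTER_CUBIC)
cv2.imwrite('pics/c2.png',w)
np.save('T2.npy',T)
E
```

```text
time_s: 5.9
tcp_pos: [0.4875, -0.0667, 0.0465]
tool_rot: [0.74, 0.673, 0.002, 0.001]
wrist_force: [2.0, 2.2, 7.1]
opening: 0.0097
finger_force: 60.4
time_s: 7.02
tcp_pos: [0.4853, -0.0673, 0.2645]
tool_rot: [0.74, 0.673, -0.0, -0.0]
wrist_force: [-0.3, 0.4, -0.3]
opening: 0.0318
finger_force: 0.0
[ 0.48533061 -0.0672842   0.26446326] [-1.37723821e-01  2.15452762e-01  1.02243003e-02  1.36636169e+00
 -5.83126043e-05  1.52860064e+00]
```

View pics/w2.png

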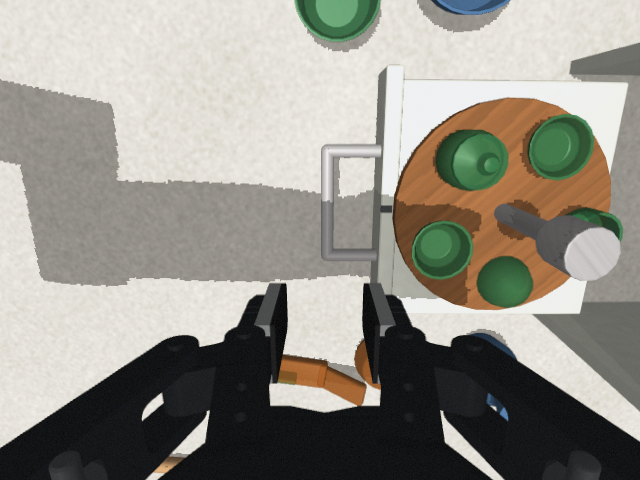

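View pics/c2.png

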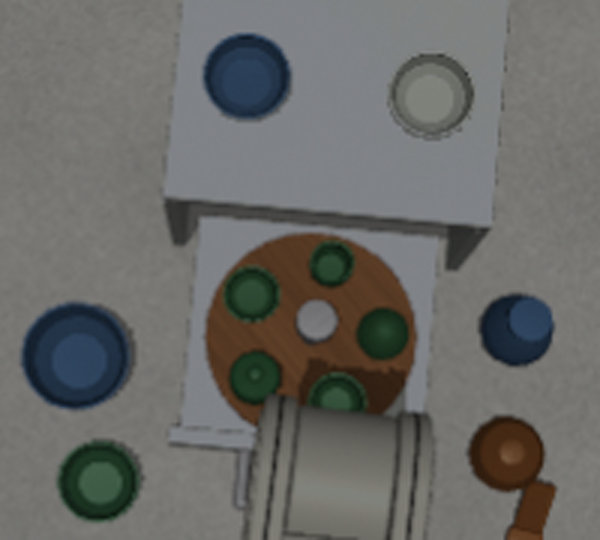

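Wrist view: knob top at (592,253), jar finial (487,163), pointer (386,209), bar column 328 rows 150–256. Top crop: knob top (316,320), finial (254,374).

Run:
```python
from h import *
T=np.load('T2.npy'); f=lambda x,y:((x+.5)/3-.5+230,(y+.5)/3-.5+100)
W=lambda p,z:wray(T,p,z); P=lambda p,z:ray('top',f(*p),z)
k=[W((592,253),.189),P((316,320),.189)]; j=[W((487,163),.137),P((254,374),.137)]
b=(W((328,150),.045)+W((328,256),.045))/2
print('bar',b,'ptr',W((386,209),.061))
x=np.array([np.cos(np.radians(-5.4)),np.sin(np.radians(-5.4))])
o=np.array([.7253,-.0913]); print('knob pred',o-.085*x,'bar pred',o-.238*x,'knob from bar',b[:2]+.153*x)
for a,c in zip(k,j):
    v=(c-a)[:2]; ang=np.degrees(np.arctan2(v[1],v[0])); fr=180-5.4
    print('knob',a.round(4),'jar',c.round(4),np.linalg.norm(v),'turntable deg',(ang-fr+180)%360-180)
```

```text
bar [ 0.48918521 -0.06720899  0.045     ] ptr [ 0.54139459 -0.07256055  0.061     ]
knob pred [ 0.64067723 -0.08330079] bar pred [ 0.48835625 -0.06890222] knob from bar [ 0.64150619 -0.08160756]
knob [ 0.6401 -0.0807  0.189 ] jar [ 0.5997 -0.03    0.137 ] 0.06474256932479099 turntable deg -46.04427373147607
knob [ 0.6404 -0.0813  0.189 ] jar [ 0.6015 -0.0305  0.137 ] 0.06403689102140307 turntable deg -47.162134087500476
```

Tray is fully out (bar and knob match predictions within 2 mm). The turntable is at about −46.6°, so it needs +46.6°. Going over the knob now.

```bash
python3 -m inch '[[0.04,-0.004,0,0,0,0],[0.08,-0.007,0,0,0,0],[0.12,-0.011,0,0,0,0],[0.155,-0.014,0,0,0,0],[0.155,-0.014,0,0,0,0],[0.155,-0.014,0,0,0,0],[0.155,-0.014,-0.03,0,0,0],[0.155,-0.014,-0.06,0,0,0],[0.155,-0.014,-0.08,0,0,0],[0.155,-0.014,-0.092,0,0,0],[0.155,-0.014,-0.092,0,0,0],[0.155,-0.014,-0.092,0,0,0]]' 0.4
python3 -m inch '[[0,0,0,0,0,0],[0,0,0,0,0,0],[0,0,0,0,0,0],[0,0,0,0,0,0],[0,0,0,0,0,0]]' -1
```

```text
time_s: 8.62
tcp_pos: [0.6412, -0.0814, 0.1743]
tool_rot: [0.74, 0.673, 0.001, 0.001]
wrist_force: [0.1, -1.5, -0.2]
opening: 0.0596
finger_force: 0.0
time_s: 9.25
tcp_pos: [0.6411, -0.0813, 0.1744]
tool_rot: [0.74, 0.673, 0.001, 0.001]
wrist_force: [-0.7, -0.9, 4.7]
opening: 0.0325
finger_force: 60.1
```

```bash
python3 -m inch '[[0,0,0,0,0,4],[0,0,0,0,0,10],[0,0,0,0,0,16],[0,0,0,0,0,22],[0,0,0,0,0,28],[0,0,0,0,0,34],[0,0,0,0,0,40],[0,0,0,0,0,44],[0,0,0,0,0,46.6],[0,0,0,0,0,46.6],[0,0,0,0,0,46.6]]'
python3 - <<'E'
from h import *
T=wT(); s=state(); print(s['tcp_pos'],Ro.from_quat(s['tool_rot']).as_matrix()[:,1]); im=snap('wrist','w3.png'); t=snap('top','t3.png'); sc=snap('scene','s3.png')
np.save('T3.npy',T)
w=cv2.resize(sc[170:340,290:490],(600,510),interpolation=cv2.INTER_CUBIC)
cv2.imwrite('pics/c3.png',w)
E
```

```text
time_s: 10.62
tcp_pos: [0.6416, -0.0812, 0.1744]
tool_rot: [0.414, 0.91, 0.001, 0.001]
wrist_force: [-0.3, 0.7, 5.5]
opening: 0.0325
finger_force: 60.2
[ 0.64164774 -0.08117819  0.17436444] [0.75327912 0.65769797 0.0019879 ]
```

View pics/w3.png

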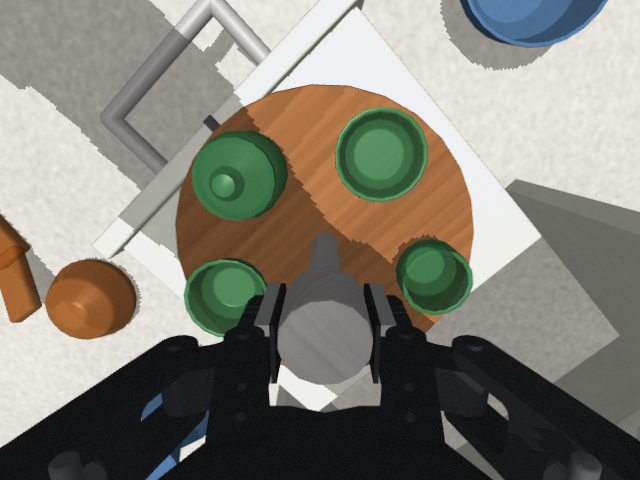

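View pics/c3.png

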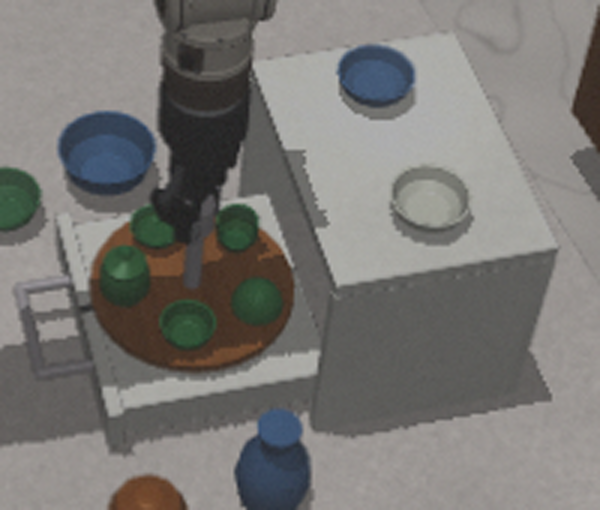

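The wrist view shows the jar finial at (223,184), pointer (211,122), bar corners at about (213,8) and (110,118), and the gripped knob at (325,340). Computing the residual angle.

Run:
```python
from h import *
T=np.load('T3.npy'); W=lambda p,z:wray(T,p,z)[:2]
k=W((325,340),.189); c=state()['tcp_pos'][:2]; j=W((223,184),.138); p=W((211,122),.061); b=(W((213,8),.045)+W((110,118),.045))/2
jb=W((239,175),.12)
a=lambda v:np.degrees(np.arctan2(v[1],v[0]))
print('knob',k,c,'jar',j,'ptr',p,'bar',b)
for o in(k,c): print('jar',a(j-o),np.linalg.norm(j-o),'ptr',a(p-o),np.linalg.norm(p-o),'bar',a(b-o),np.linalg.norm(b-o))
# bowls opposite: rim centres as further check (rim heights unknown ~.1)
for n,px,z in(('bowlR',(382,153),.102),('bowlL',(229,297),.1),('beaker',(434,275),.105)):
    v=W(px,z)-c; print(n,a(v),np.linalg.norm(v))
```

```text
knob [ 0.64056332 -0.08055088] [ 0.64164057 -0.08118821] jar [ 0.57735345 -0.07549257] ptr [ 0.54023205 -0.07181482] bar [ 0.49088386 -0.06813122]
jar 175.42470754691018 0.06341193962973456 ptr 175.02368316828944 0.10071088041758251 bar 175.2567432516882 0.15019383178567797
jar 174.93698910469982 0.06453894411548258 ptr 174.71904286423586 0.10184080378129448 bar 175.04998104487046 0.15132108901536215
bowlR 103.75672324687386 0.06475733567898599
bowlL -114.44601617012646 0.062208078842700035
beaker 32.071627491016685 0.06255482693806674
```

The jar is in line within 0.5°. Gripping may have nudged the tray in by a millimetre or so, so I'll pull gently to the stop through the knob.

```bash
python3 -m inch '[[-0.001,0.0001,0,0,0,0],[-0.002,0.0002,0,0,0,0],[-0.003,0.0003,0,0,0,0],[-0.003,0.0003,0,0,0,0],[-0.003,0.0003,0,0,0,0]]'
```

```text
time_s: 11.4
tcp_pos: [0.6399, -0.081, 0.1744]
tool_rot: [0.414, 0.91, 0.001, 0.003]
wrist_force: [5.2, 0.6, 5.8]
opening: 0.0324
finger_force: 60.3
```

```bash
python3 -m inch '[[-0.001,0.0001,0,0,0,0],[-0.002,0.0002,0,0,0,0],[-0.002,0.0002,0,0,0,0],[-0.002,0.0002,0,0,0,0]]'
python3 - <<'E'
from h import *
T=wT(); print(state()['torque'],Ro.from_quat(state()['tool_rot']).as_matrix()[:,1]); im=snap('wrist','w4.png'); cv2.imwrite('pics/c4.png',cv2.resize(im[80:240,150:350],(800,640))[:600])
np.save('T4.npy',T)
E
```

```text
time_s: 11.9
tcp_pos: [0.6399, -0.081, 0.1744]
tool_rot: [0.414, 0.91, 0.001, 0.004]
wrist_force: [10.8, 0.2, 2.0]
opening: 0.0325
finger_force: 60.3
[-0.24917064 -1.61520162 -0.0440764 ] [0.75312006 0.65785271 0.00632289]
```

View pics/c4.png

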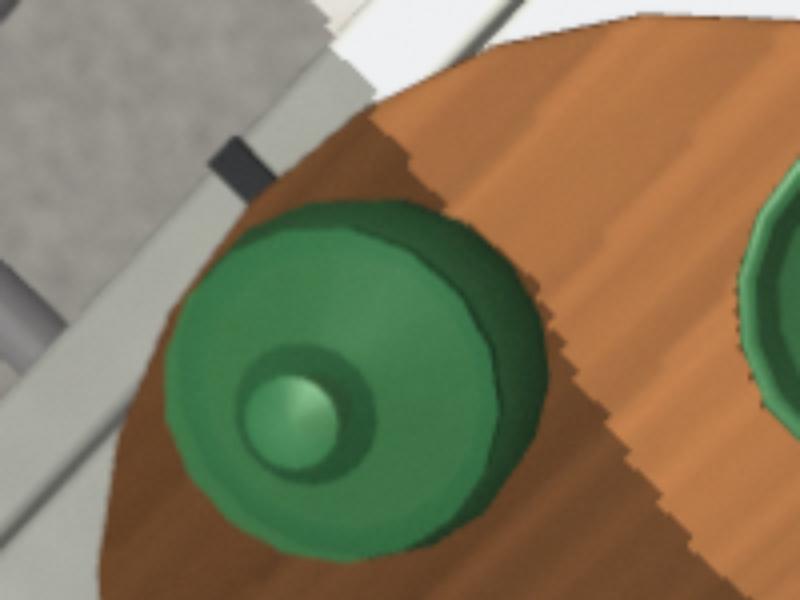

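The finial is at crop (291,422) and the pointer at (240,168). The stop is confirmed: the position didn't change and the force doubled. I'll ease the pull a little and do the final angle check.

```bash
python3 -m inch '[[0.001,-0.0001,0,0,0,0],[0.002,-0.0002,0,0,0,0],[0.002,-0.0002,0,0,0,0],[0.002,-0.0002,0,0,0,0]]'
python3 - <<'E'
from h import *
T=np.load('T4.npy'); f=lambda x,y:(x/4+150,y/4+80); W=lambda p,z:wray(T,f(*p),z)[:2]
c=state()['tcp_pos'][:2]; a=lambda v:np.degrees(np.arctan2(v[1],v[0]))
k=wray(T,(325,340),.189)[:2]
for o in (c,k): print(a(W((291,422),.137)-o),a(W((240,168),.061)-o))
print(state()['qvel'].round(4) if hasattr(state()['qvel'],'round') else state()['qvel'])
E
```

```text
time_s: 12.45
tcp_pos: [0.6399, -0.081, 0.1744]
tool_rot: [0.414, 0.91, 0.001, 0.003]
wrist_force: [5.4, 1.0, 4.7]
opening: 0.0326
finger_force: 60.3
175.65053564417255 174.9405017648584
176.13395075152613 175.23422198055712
[ 0.0006  0.0009  0.0006 -0.001  -0.0001  0.0002]
```

```bash
python3 -c "from plant import workorder; print(workorder.finish_job())"
```

```text
the job is handed in; nothing more can be done
None
```

The job is handed in: the tray is out against its stop, the lidded jar is in line with the pointer to within about 1°, the knob is still gripped, and I never moved the gripper onto any of the loose pieces; the run took about 12.5 s.

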